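# Put the sample carton away in the sample cabinet

### The job

Swing the small steel sample cabinet's door wide open by its handle, then put the carton that stands out on the bench upright and lengthwise into the cabinet's empty bay, straight and all the way inside. Then shut the door fully. Do not tip the carton, and leave the carton already stored and the other things on the bench where they are.

Things in the scene. Friction and masses are not known exactly. Their poses are not given: they have to be found in the camera images.
- cabinet: fixed steel cabinet, 220 deep (x) x 260 wide (y) x 125 high; origin: centre of underside, x points front to back, y to the hinge side (left as the robot faces it). Walls 8 thick, no floor (cartons slide on the bench, no step), clear roof pane, underside 117 high, front edge x = -95. A wall 8 thick at y = 0 parts two bays open to the front, each 118 wide, x -95 to +102, centred at y = +63 and -63
- door (a joint): door hinge angle in rad: 0 shut, grows as it opens towards the robot and to the cabinet's +y side, stop at 1.9. May start slightly ajar. Stiff hinge (0.12 N m friction, no spring, no latch): stays where it is left. Steel panel 15 thick, 256 wide, 3 to 118 above the bench, covering the cabinet's front (cabinet x -110 to -95 when shut)
- door_hinge (a point): the door's vertical hinge axis at bench height: cabinet x = -110, y = +130, in the plane of the door's outer face. Its axes turn with the door and equal the cabinet's when shut
- door_handle (a point): middle of the door's black level handle bar: 12 thick, axis 98 above the bench (20 below the door's top edge), 110 long along the door between two end posts 12 thick, axis 50 in front of the door's outer face: 44 of free space behind the bar (98 between the posts), open from above. 180 from the hinge axis along the door
- carton: closed cardboard carton 120 long (its x) x 64 wide (its y) x 85 high, pale paper tape over the top; origin at the centre of its underside. Stands out on the bench to the robot's right of the cabinet, about 0.25 to 0.5 kg; its long axis can be at any angle up to 35 degrees from the robot's x
- bay: thin dark rubber mat (look only, 185 x 100, no height) on the floor of the EMPTY bay, which may be the left or the right one; origin at the middle of the bay's floor, axes as the cabinet's
- stored: closed cardboard carton 120 long (its x) x 64 wide (its y) x 85 high, pale paper tape over the top; origin at the centre of its underside. Already stored in the other bay; to be left alone
- tub_a: round sealed food tub with a pale lid, 102 across, 50 high, 0.25 kg; origin at the centre of its underside; a bystander
- tub_b: round sealed food tub with a pale lid, 102 across, 50 high, 0.25 kg; origin at the centre of its underside; a bystander
- spatula: spatula 200 long lying on the bench, origin about at its middle underside; a bystander

How it is judged:
By the outcome, as a careful person would: the job done as asked, in the order asked, and still so for the second after the job is handed in, with the robot touching nothing.
It also fails if it takes over 70 s, if anything falls off the work surface, if the arm or the gripper's body presses on something with over 40 N, if the wrist force passes 120 N, or if a joint passes its speed limit or range.

### The arm

A 6-joint arm with a two-finger parallel gripper is mounted at the origin on the work surface. World frame = base frame: x ahead of the robot, y to its left, z up, the work surface at z = 0. Lengths are in m, angles in rad, forces in N, time in s.
With the tool pointing down it reaches from about 0.325 to 0.875 m from the base axis. Payload 4.4 kg.
Tool frame: the origin (TCP) lies at the very end of the fingers, on their centre line; the grasp point (between the pads) lies 19 mm behind it; z points along the fingers, y is the line along which they close (so a half turn about z gives the same grasp; the last joint's range is limited). The gripper opens to 85 mm and grips with 20 to 120 N. Pads are 22 mm wide; open, the fingers measure 114 mm over their backs; the gripper's body (76 mm by 85 mm) begins 54 mm behind the grasp point. The pads swing forward as they close: fully open they stand 13 mm farther back than shut.
Start: joints at [-1.319, 0.207, 1.542, -0, 1.393, -0.15], TCP at [0.225, -0.529, 0.231] pointing down, gripper open.
Joint ranges: [-2.73, 2.73], [-0.86, 2.22], [0.23, 2.46], [-1.11, 4.25], [0.08, 2.63], [-2.82, 2.82]. Speed limits (rad/s): [2.79, 2.79, 3.14, 3.14, 3.14, 3.14].

### API

Orientations are given as a unit quaternion [x, y, z, w].
In Python, from rig import get_state, get_image, sign_off, recognise, mark_of gives the robot as it stands.
- The arm moves only by the tool send_rows, never from a script. Its argument "deltas" is a list of rows, each an object with "grip": the opening, from -1 (shut) to 1 (fully open); "linear": the shift along the tool's x, y, z in units of 40 mm (1.0 is 40 mm), a list of three; "dr": the turn, a rotation vector about the tool's x, y, z in units of 8 degrees (1.0 is 8 degrees), a list of three. In form: [{"grip": grip, "linear": [dx, dy, dz], "dr": [ax, ay, az]}, ...]. A call has 1 to 5 rows; each row shifts and turns the commanded pose from where the row before left it, along the tool's axes as they then stand; what a row does not reach is not made up. A row lasts 1/10 s, in which the tool goes at most 50 mm and 8.59 degrees, less where a joint would pass 70% of its speed; a pose out of reach is approached as far as the arm can. A call is refused whole if a number of a shift passes 1 or a number of a turn 1, either way. A call with a gripper value outside its range is refused whole. The fingers move at their own pace and stop on an object; the grip force is fixed at half the most. Time passes only in rows, so rows that do not move let the fingers close. It gives the time, the measured TCP pose, the force, the opening and the grip force at its end, in the units of the state.
- get_state(): the state, without advancing time (a new reading comes with each control period).
- get_image(name): name is "side" or "top"; returns a dict with "image" (384x512x3 uint8, red, green, blue), "depth" (384x512 float32, m along the optical axis (not along the pixel's ray), 0 where there is no reading), "camera_matrix" (3x3 intrinsics, pixels), "R" (3x3) and "t" (3): a world point X has camera coordinates R X + t. Camera axes: x right, y down, z forward; pixel columns grow to the right and rows downward; lengths in m; the calibration is good to about 2 mm. A picture is of the moment at which its call begins.
- sign_off(): hands the job in; it is judged then, once.
Trained networks look in the newest picture that a camera, given by its name, has taken for a name from the list of things; names that differ only in an ending like _2 or _b are one class to them, and where a whole thing is asked for, a point or a joint stands for the part that bears it (a point fixed in the world has none). Each returns a list of dicts, best first, with "conf" (0 to 1); they miss things now and then, are a little off and sometimes report something else, mostly with a low value. They report only what shows in the picture. A call takes as long as a camera call.
- recognise(camera, query): "centre" ([column, row] in pixels, amid what is visible of it).
- mark_of(camera, query): "centre" ([column, row] in pixels: a listed point, or the origin of a listed thing).
The state is a dict: "time_s": time; "qpos": joint angles; "joint_vel": joint speeds; "tau": joint torques, N m; "tcp_pos": TCP position; "tool_rot": TCP orientation; "contact_force": force on the tool from outside, world axes, zero at the start; "wrist_torque": the same for the moment, N m; "width": opening from 0.0 (shut) to 1.0 (fully open); "grip_force": force on a finger pad.
Only numpy, scipy, OpenCV 4.12 (cv2) and the standard library are available. Lean on these libraries where they do the work, as an engineer would, in place of code of your own. Each camera call takes 0.05 s, during which the arm holds its last target. There are 200 camera calls.

## Working session

There is one attempt and no reset: what is moved stays moved. The work goes in short steps, Python scripts to look and compute and a tool call to move; the robot and the scene stay as the last step left them, time stands still between calls to the robot, and variables do not carry over. Pictures are saved under pics/ and viewed, at most 10 in all, crops included, and the job is handed in when it is done.

Besides the shell and the picture viewer there is one more tool, called after "Emit:" as a command line: name --argument value ..., lists and objects as JSON in quotes. send_rows: Moves the arm, as the interface text tells. Its arguments: {"type":"object","properties":{"deltas":{"type":"array","items":{"type":"object","properties":{"grip":{"type":"number"},"linear":{"type":"array","items":{"type":"number"}},"dr":{"type":"array","items":{"type":"number"}}}}}},"required":["deltas"]}

```bash
mkdir -p pics; ls; cat > h.py <<'E'
import numpy as np, cv2
from rig import *
def snap(c,fn=None):
    d=get_image(c)
    if fn: cv2.imwrite('pics/'+fn,cv2.cvtColor(d['image'],cv2.COLOR_RGB2BGR))
    return d
def px2w(d,u,v,z=None):
    K,R,t=d['camera_matrix'],np.array(d['R']),np.array(d['t'])
    r=np.linalg.inv(K)@[u,v,1]
    if z is None:
        return R.T@(r*d['depth'][int(round(v)),int(round(u))]-t)
    o=-R.T@t; w=R.T@r
    return o+w*(z-o[2])/w[2]
def cloud(d):
    K,R,t=d['camera_matrix'],np.array(d['R']),np.array(d['t'])
    v,u=np.mgrid[:384,:512]; 
    r=np.stack([u,v,np.ones_like(u)],-1)@np.linalg.inv(K).T
    return (r*d['depth'][...,None]-t)@R
E
python3 - <<'E'
from h import *
print(get_state())
for c in('top','side'):
    d=snap(c,c+'0.png'); print(c,-np.array(d['R']).T@d['t'])
    for q in('cabinet','door_hinge','door_handle','carton','bay','stored','tub_a','spatula'):
        m=mark_of(c,q); print(q,[(np.round(x['centre']),round(x['conf'],2),np.round(px2w(d,*x['centre']),3)) for x in m[:3]])
E
```

```text
pics
{'time_s': 0.0, 'qpos': array([-1.31949646e+00,  2.07437070e-01,  1.54299097e+00, -2.81219394e-05,
        1.39345168e+00, -1.50485694e-01]), 'joint_vel': array([ 0.00052739, -0.00010821, -0.00045927, -0.00167452, -0.00114423,
        0.00055113]), 'tau': array([ 7.73742049e-04, -3.83029604e+01, -2.91596103e+01,  1.43131856e-04,
        1.05063585e-02, -3.09782200e-07]), 'tcp_pos': array([ 0.22465863, -0.52846922,  0.23009849]), 'tool_rot': array([ 9.79887681e-01,  1.99546549e-01, -7.14379461e-05, -1.14138685e-03]), 'contact_force': array([ 0.32879224, -0.01043957,  0.39767969]), 'wrist_torque': array([ 0.03703175,  0.00173556, -0.01032175]), 'grip_force': 0.0, 'width': 0.9973927835798989}
top [0.4791557  0.07597175 1.22072293]
cabinet [(array([254., 154.]), 0.79, array([0.714, 0.086, 0.123]))]
door_hinge [(array([211., 199.]), 0.92, array([0.611, 0.211, 0.002]))]
door_handle [(array([278., 208.]), 0.61, array([0.575, 0.024, 0.108]))]
carton [(array([360., 244.]), 0.77, array([ 0.481, -0.193,  0.084]))]
bay []
stored []
tub_a [(array([120., 236.]), 0.78, array([0.504, 0.452, 0.049])), (array([393., 162.]), 0.55, array([ 0.709, -0.3  ,  0.049]))]
spatula [(array([136., 180.]), 0.69, array([0.661, 0.423, 0.018]))]
side [ 1.19978982 -0.11562132  0.98284577]
cabinet [(array([276., 243.]), 0.7, array([0.795, 0.056, 0.122]))]
door_hinge []
door_handle [(array([237., 185.]), 0.91, array([ 0.499,  0.035, -0.003]))]
carton [(array([158., 202.]), 0.97, array([ 0.54 , -0.209,  0.083]))]
bay []
stored []
tub_a [(array([142., 280.]), 0.62, array([ 0.746, -0.296,  0.051])), (array([358., 152.]), 0.58, array([0.535, 0.449, 0.039]))]
spatula [(array([369., 188.]), 0.91, array([ 0.655,  0.433, -0.001]))]
```

View pics/top0.png

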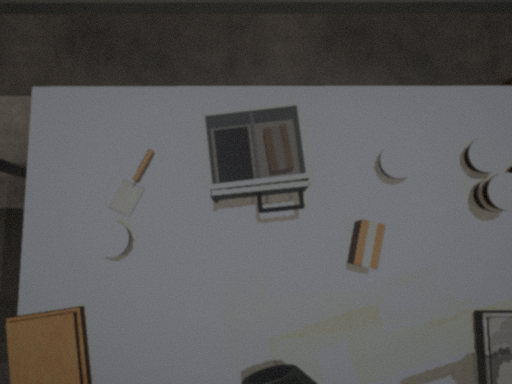

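View pics/side0.png

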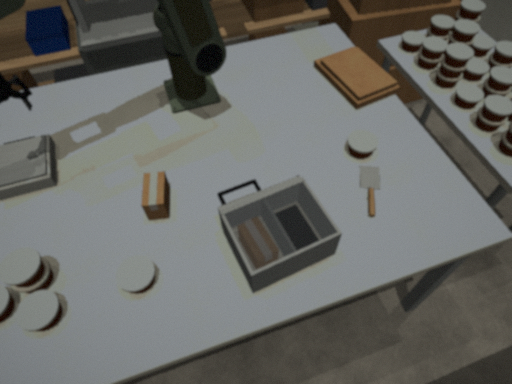

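```bash
python3 - <<'E'
from h import *
for c in('top','side'):
    d=snap(c); P=cloud(d)
    def rect(n,m):
        q=P[m][:,:2].astype(np.float32); 
        if len(q)<20: print(n,len(q));return
        # drop outliers: largest comp
        mm=cv2.connectedComponentsWithStats(m.astype(np.uint8))
        k=1+np.argmax(mm[2][1:,4]); q=P[mm[1]==k]; r=cv2.minAreaRect(q[:,:2].astype(np.float32))
        print(c,n,len(q),np.round(r[0],4),np.round(r[1],4),round(r[2],2),'z',np.round(np.median(q[:,2]),4))
    x,y,z=P[...,0],P[...,1],P[...,2]
    rect('carton',(z>.077)&(z<.095)&(y<-.08)&(y>-.32)&(x>.35)&(x<.63))
    rect('cabtop',(z>.119)&(z<.135)&(x>.45)&(y>-.2)&(y<.4))
    rect('door',(z>.1135)&(z<.1195)&(x>.45)&(x<.68)&(y>-.2)&(y<.3))
    rect('bar',(z>.099)&(z<.11)&(x>.45)&(x<.68)&(y>-.15)&(y<.3))
    for a in (.049,): rect('tubR',(z>.04)&(z<.06)&(y<-.2)&(x>.6)); rect('tubL',(z>.04)&(z<.06)&(y>.35))
    rect('stored',(z>.075)&(z<.095)&(x>.6)&(y>-.05)&(y<.25))
E
```

```text
top carton 1134 [ 0.4816 -0.2166] [0.0655 0.1211] 78.21 z 0.0856
top cabtop 7644 [0.7311 0.0835] [0.2224 0.2606] 6.88 z 0.1252
top door 423 [0.6281 0.072 ] [0.0181 0.2544] 5.79 z 0.1173
top bar 353 [0.597  0.0177] [0.0565 0.1216] 5.66 z 0.103
top tubR 1065 [ 0.7303 -0.5611] [0.1007 0.1031] 20.6 z 0.0506
top tubL 4681 [0.1974 0.6455] [0.1859 0.1838] 8.41 z 0.0494
top stored 13 [0.6171 0.0963] [0.0011 0.0294] 6.34 z 0.0866
side carton 738 [ 0.4862 -0.2151] [0.0647 0.1232] 77.64 z 0.0827
side cabtop 6670 [0.7391 0.0863] [0.2126 0.2616] 6.7 z 0.1229
side door 272 [0.6294 0.0719] [0.0143 0.2542] 6.3 z 0.1157
side bar 177 [0.5957 0.0189] [0.046  0.1203] 7.45 z 0.1013
side tubR 1352 [ 0.7338 -0.5584] [0.1023 0.1006] 24.11 z 0.0475
side tubL 2049 [0.1627 0.6407] [0.2667 0.1871] 8.49 z 0.0474
side stored 320 [0.8257 0.0604] [0.3053 0.1364] 65.3 z 0.0855
```

The top picture shows the cabinet at about (255,150), the mat in its left (+y) bay at (234,153), the stored carton in its right bay at (278,148), and the handle bar at (280,208). The carton is at (367,244). In the side picture the door's hinge end is near (300,182), the handle at (238,188) and the carton at (155,195). I'll refine the cabinet fit next.

```bash
cat >> h.py <<'E'
def fit(yaw,d,m):
    P=cloud(d)[m]; a=np.deg2rad(yaw); c,s=np.cos(a),np.sin(a)
    X=P[:,0]*c+P[:,1]*s; Y=-P[:,0]*s+P[:,1]*c
    return X,Y
E
python3 - <<'E'
from h import *
for c in('top','side'):
    d=snap(c); P=cloud(d);x,y,z=P[...,0],P[...,1],P[...,2]
    box=(x>.45)&(x<.9)&(y>-.2)&(y<.4)
    m=box&(z>.1205)&(z<.130)
    # yaw from back wall / sides via minAreaRect across thresholds
    r=cv2.minAreaRect(P[m][:,:2].astype(np.float32)); print(c,r)
    for n,lo,hi in(('walls',.1205,.13),('door',.112,.1195),('bar',.096,.108)):
        m=box&(z>lo)&(z<hi)&((x<.68)|(n=='walls'))
        X,Y=fit(6.7,d,m); print(n,m.sum(),np.round(np.percentile(X,[0.5,2,50,98,99.5]),4),np.round(np.percentile(Y,[.5,2,50,98,99.5]),4))
    # carton top edges
    m=(z>.078)&(z<.095)&(y<-.1)&(y>-.32)&(x>.38)&(x<.6)
    X,Y=fit(-12,d,m); print('carton',np.round(np.percentile(X,[.5,2,98,99.5]),4),np.round(np.percentile(Y,[.5,2,98,99.5]),4))
E
```

```text
top ((0.7300009727478027, 0.08356299996376038), (0.22513160109519958, 0.2601856291294098), 6.746652126312256)
walls 7499 [0.6325 0.6429 0.7407 0.8419 0.8449] [-0.1308 -0.1269 -0.0022  0.1226  0.1264]
door 469 [0.6218 0.6223 0.6311 0.6414 0.6418] [-0.1283 -0.1228  0.0047  0.1208  0.1244]
bar 414 [0.5664 0.5671 0.5793 0.6254 0.6413] [-0.126  -0.1125 -0.0444  0.1032  0.1266]
carton [0.4565 0.4582 0.5736 0.5755] [-0.1426 -0.1418 -0.0799 -0.0793]
side ((0.7414919137954712, 0.08666835725307465), (0.20700012147426605, 0.2616308927536011), 6.7962541580200195)
walls 6254 [0.6454 0.6489 0.756  0.8462 0.8491] [-0.13   -0.1266 -0.0077  0.1233  0.1277]
door 325 [0.6261 0.6269 0.6339 0.6711 0.6815] [-0.1311 -0.1285 -0.0192  0.1193  0.1227]
bar 229 [0.5714 0.5723 0.5813 0.6332 0.6574] [-0.1309 -0.1292 -0.0539  0.0086  0.0094]
carton [0.4599 0.4618 0.5789 0.5807] [-0.1407 -0.1394 -0.078  -0.0773]
```

```bash
cat >> h.py <<'E'
from scipy.spatial.transform import Rotation as Ro
C=np.array([.7305,.0855]); YAW=np.deg2rad(6.75)
def cab(x,y): 
    c,s=np.cos(YAW),np.sin(YAW); return C+[c*x-s*y,s*x+c*y]
def pose(yaw,tilt=0):  # tool x yaw (deg), then tilt about tool y (deg)
    return Ro.from_euler('z',yaw,degrees=True)*Ro.from_euler('x',180,degrees=True)*Ro.from_euler('y',tilt,degrees=True)
def go(p,R=None,o=None):
    """total turn (units, about tool axes) to R, then shift (units, tool axes R) to p"""
    s=get_state(); R0=Ro.from_quat(s['tool_rot']); R=R or R0
    o=s['tcp_pos']
    print('tcp',np.round(o,4),'turn',np.round((R0.inv()*R).as_rotvec(degrees=True)/8,3),'shift',np.round(R.inv().apply(np.array(p)-o)/.04,3),'F',np.round(s['contact_force'],1),'w',round(s['width'],3),'t',s['time_s'],'q',np.round(s['qpos'],2))
E
python3 -c "
from h import *
h=cab(-.16,-.05);print(h)
go([*h,.18],pose(96.75))"
```

```text
[0.57748592 0.01704059]
tcp [ 0.2249 -0.5292  0.2313] turn [-0.     0.    -9.216] shift [12.525 10.36   1.283] F [-0.8  0.  -0.6] w 1.001 t 1.1 q [-1.32  0.21  1.54 -0.    1.39 -0.15]
```

Emit:
send_rows --deltas '[{"grip":-0.3,"linear":[0,0,0],"dr":[0,0,-0.92]},{"grip":-0.3,"linear":[0,0,0],"dr":[0,0,-0.92]},{"grip":-0.3,"linear":[0,0,0],"dr":[0,0,-0.92]},{"grip":-0.3,"linear":[0,0,0],"dr":[0,0,-0.92]},{"grip":-0.3,"linear":[0,0,0],"dr":[0,0,-0.92]}]'

```text
time_s: 1.6
tcp_pos: [0.2249, -0.5292, 0.2313]
tool_rot: [0.865, 0.501, 0.0, -0.0]
contact_force: [0.6, 0.1, -0.1]
width: 0.346
grip_force: 0.0
```

Emit:
send_rows --deltas '[{"grip":-0.3,"linear":[0,0,0],"dr":[0,0,-0.92]},{"grip":-0.3,"linear":[0,0,0],"dr":[0,0,-0.92]},{"grip":-0.3,"linear":[0,0,0],"dr":[0,0,-0.92]},{"grip":-0.3,"linear":[0,0,0],"dr":[0,0,-0.92]},{"grip":-0.3,"linear":[0,0,0],"dr":[0,0,-0.92]}]'

```text
time_s: 2.1
tcp_pos: [0.2249, -0.5292, 0.2313]
tool_rot: [0.663, 0.749, 0.0, -0.0]
contact_force: [0.4, -0.7, 0.6]
width: 0.351
grip_force: 0.0
```

```bash
python3 -c "
from h import *
h=cab(-.16,-.05)
go([*h,.18],pose(96.75))"
```

```text
tcp [ 0.2249 -0.5292  0.2313] turn [ 0.    -0.     0.022] shift [12.525 10.36   1.282] F [ 0.4 -0.7  0.6] w 0.351 t 2.1 q [-1.32  0.21  1.54  0.    1.39 -1.44]
```

Emit:
send_rows --deltas '[{"grip":-0.3,"linear":[0.626,0.518,0.064],"dr":[0,0,0]},{"grip":-0.3,"linear":[0.626,0.518,0.064],"dr":[0,0,0]},{"grip":-0.3,"linear":[0.626,0.518,0.064],"dr":[0,0,0]},{"grip":-0.3,"linear":[0.626,0.518,0.064],"dr":[0,0,0]},{"grip":-0.3,"linear":[0.626,0.518,0.064],"dr":[0,0,0]}]'

```text
time_s: 2.6
tcp_pos: [0.3139, -0.3918, 0.2185]
tool_rot: [0.665, 0.747, -0.0, 0.0]
contact_force: [0.7, -0.1, 0.3]
width: 0.347
grip_force: 0.0
```

Emit:
send_rows --deltas '[{"grip":-0.3,"linear":[0.626,0.518,0.064],"dr":[0,0,0]},{"grip":-0.3,"linear":[0.626,0.518,0.064],"dr":[0,0,0]},{"grip":-0.3,"linear":[0.626,0.518,0.064],"dr":[0,0,0]},{"grip":-0.3,"linear":[0.626,0.518,0.064],"dr":[0,0,0]},{"grip":-0.3,"linear":[0.626,0.518,0.064],"dr":[0,0,0]}]'

```text
time_s: 3.1
tcp_pos: [0.4024, -0.2555, 0.2058]
tool_rot: [0.665, 0.747, 0.0, 0.0]
contact_force: [0.4, -1.3, -0.2]
width: 0.352
grip_force: 0.0
```

Emit:
send_rows --deltas '[{"grip":-0.3,"linear":[0.626,0.518,0.064],"dr":[0,0,0]},{"grip":-0.3,"linear":[0.626,0.518,0.064],"dr":[0,0,0]},{"grip":-0.3,"linear":[0.626,0.518,0.064],"dr":[0,0,0]},{"grip":-0.3,"linear":[0.626,0.518,0.064],"dr":[0,0,0]},{"grip":-0.3,"linear":[0.626,0.518,0.064],"dr":[0,0,0]}]'

```text
time_s: 3.6
tcp_pos: [0.491, -0.1191, 0.193]
tool_rot: [0.665, 0.747, 0.0, 0.0]
contact_force: [0.5, -0.4, 0.9]
width: 0.352
grip_force: 0.0
```

Emit:
send_rows --deltas '[{"grip":-0.3,"linear":[0.626,0.518,0.064],"dr":[0,0,0]},{"grip":-0.3,"linear":[0.626,0.518,0.064],"dr":[0,0,0]},{"grip":-0.3,"linear":[0.626,0.518,0.064],"dr":[0,0,0]},{"grip":-0.3,"linear":[0.626,0.518,0.064],"dr":[0,0,0]},{"grip":-0.3,"linear":[0.626,0.518,0.064],"dr":[0,0,0]}]'

```text
time_s: 4.1
tcp_pos: [0.5794, 0.0173, 0.18]
tool_rot: [0.665, 0.747, 0.0, 0.0]
contact_force: [0.6, -0.1, 0.8]
width: 0.357
grip_force: 0.0
```

```bash
python3 -c "
from h import *
h=cab(-.16,-.05)
go([*h,.07],pose(96.75))"
```

```text
tcp [0.5794 0.0173 0.18  ] turn [ 0.002  0.001 -0.015] shift [-0.    -0.049  2.751] F [ 0.6 -0.1  0.8] w 0.357 t 4.1 q [-0.12  0.26  1.58 -0.    1.3  -0.24]
```

Emit:
send_rows --deltas '[{"grip":-0.3,"linear":[0,-0.05,0.45],"dr":[0,0,0]},{"grip":-0.3,"linear":[0,0,0.45],"dr":[0,0,0]},{"grip":-0.3,"linear":[0,0,0.45],"dr":[0,0,0]},{"grip":-0.3,"linear":[0,0,0.45],"dr":[0,0,0]},{"grip":-0.3,"linear":[0,0,0.2],"dr":[0,0,0]}]'

```text
time_s: 4.6
tcp_pos: [0.5754, 0.016, 0.0981]
tool_rot: [0.665, 0.747, -0.001, -0.001]
contact_force: [-0.8, 1.3, -0.6]
width: 0.349
grip_force: 0.0
```

Emit:
send_rows --deltas '[{"grip":-0.3,"linear":[0,0,0.25],"dr":[0,0,0]},{"grip":-0.3,"linear":[0,0,0.25],"dr":[0,0,0]},{"grip":-0.3,"linear":[0,0,0.25],"dr":[0,0,0]},{"grip":-0.5,"linear":[0,0,0],"dr":[0,0,0]},{"grip":-0.5,"linear":[0,0,0],"dr":[0,0,0]}]'

```text
time_s: 5.1
tcp_pos: [0.5768, 0.0158, 0.07]
tool_rot: [0.665, 0.747, -0.0, -0.0]
contact_force: [0.2, 0.4, -0.1]
width: 0.25
grip_force: 0.0
```

```bash
python3 -c "
from h import *
h=cab(-.16,-.05)
go([*h,.07],pose(96.75))
a=snap('side')['image'];b=snap('top')['image']
o=np.hstack([cv2.resize(a[120:280,160:340],(400,356)),cv2.resize(b[90:250,190:370],(400,356))]);cv2.imwrite('pics/g1.png',o[...,::-1])"
```

```text
tcp [0.5768 0.0158 0.07  ] turn [-0.001 -0.    -0.017] shift [0.029 0.021 0.   ] F [ 0.2  0.4 -0.1] w 0.25 t 5.1 q [-0.12  0.39  1.67  0.    1.08 -0.24]
```

View pics/g1.png

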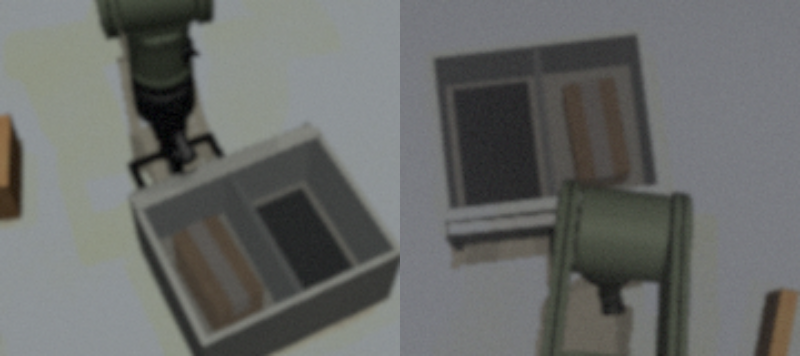

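The left panel shows the fingers straddling the handle bar at about (180,155), between its posts. I'll pull the door along its arc now.

Emit:
send_rows --deltas '[{"grip":-0.5,"linear":[0.1,-0.31,0],"dr":[0,0,0.5]},{"grip":-0.5,"linear":[0.1,-0.31,0],"dr":[0,0,0.5]},{"grip":-0.5,"linear":[0.1,-0.31,0],"dr":[0,0,0.5]},{"grip":-0.5,"linear":[0.1,-0.31,0],"dr":[0,0,0.5]},{"grip":-0.5,"linear":[0.1,-0.31,0],"dr":[0,0,0.5]}]'

```text
time_s: 5.7
tcp_pos: [0.5164, 0.037, 0.0712]
tool_rot: [0.786, 0.619, 0.001, 0.001]
contact_force: [0.0, 0.2, -0.0]
width: 0.249
grip_force: 0.4
```

Emit:
send_rows --deltas '[{"grip":-0.5,"linear":[0.1,-0.31,0],"dr":[0,0,0.5]},{"grip":-0.5,"linear":[0.1,-0.31,0],"dr":[0,0,0.5]},{"grip":-0.5,"linear":[0.1,-0.31,0],"dr":[0,0,0.5]},{"grip":-0.5,"linear":[0.1,-0.31,0],"dr":[0,0,0.5]},{"grip":-0.5,"linear":[0.1,-0.31,0],"dr":[0,0,0.5]}]'

```text
time_s: 6.2
tcp_pos: [0.4661, 0.0782, 0.0711]
tool_rot: [0.881, 0.473, 0.001, 0.001]
contact_force: [1.0, -0.5, -0.0]
width: 0.247
grip_force: 0.4
```

```bash
python3 -c "
from h import *
th=np.deg2rad(40); H=cab(-.11,.13); r=Ro.from_euler('z',6.75-40,degrees=True).apply([-.05,-.18,0])
go([*(H+r[:2]),.07],pose(56.75))"
```

```text
tcp [0.4661 0.0782 0.0711] turn [ 0.018 -0.008 -0.037] shift [-0.001 -0.017  0.028] F [ 1.  -0.5 -0. ] w 0.247 t 6.2 q [-0.02  0.19  1.93 -0.    1.02  0.57]
```

On track with low force; continuing.

Emit:
send_rows --deltas '[{"grip":-0.5,"linear":[0.1,-0.31,0],"dr":[0,0,0.5]},{"grip":-0.5,"linear":[0.1,-0.31,0],"dr":[0,0,0.5]},{"grip":-0.5,"linear":[0.1,-0.31,0],"dr":[0,0,0.5]},{"grip":-0.5,"linear":[0.1,-0.31,0],"dr":[0,0,0.5]},{"grip":-0.5,"linear":[0.1,-0.31,0],"dr":[0,0,0.5]}]'

```text
time_s: 6.7
tcp_pos: [0.4328, 0.1342, 0.071]
tool_rot: [0.95, 0.313, 0.001, 0.0]
contact_force: [0.2, -0.2, 0.2]
width: 0.25
grip_force: 0.5
```

Emit:
send_rows --deltas '[{"grip":-0.5,"linear":[0.1,-0.31,0],"dr":[0,0,0.5]},{"grip":-0.5,"linear":[0.1,-0.31,0],"dr":[0,0,0.5]},{"grip":-0.5,"linear":[0.1,-0.31,0],"dr":[0,0,0.5]},{"grip":-0.5,"linear":[0.1,-0.31,0],"dr":[0,0,0.5]},{"grip":-0.5,"linear":[0.1,-0.31,0],"dr":[0,0,0.5]}]'

```text
time_s: 7.2
tcp_pos: [0.4207, 0.1981, 0.0709]
tool_rot: [0.99, 0.143, 0.001, 0.0]
contact_force: [1.1, -0.4, 0.2]
width: 0.252
grip_force: 0.5
```

Emit:
send_rows --deltas '[{"grip":-0.5,"linear":[0.1,-0.31,0],"dr":[0,0,0.5]},{"grip":-0.5,"linear":[0.1,-0.31,0],"dr":[0,0,0.5]},{"grip":-0.5,"linear":[0.1,-0.31,0],"dr":[0,0,0.5]},{"grip":-0.5,"linear":[0.1,-0.31,0],"dr":[0,0,0.5]},{"grip":-0.5,"linear":[0.1,-0.31,0],"dr":[0,0,0.5]}]'

```text
time_s: 7.7
tcp_pos: [0.4311, 0.2622, 0.0709]
tool_rot: [1.0, -0.031, 0.001, -0.0]
contact_force: [0.6, -1.2, 1.4]
width: 0.254
grip_force: 0.5
```

Emit:
send_rows --deltas '[{"grip":-0.5,"linear":[0.1,-0.31,0],"dr":[0,0,0.5]},{"grip":-0.5,"linear":[0.1,-0.31,0],"dr":[0,0,0.5]},{"grip":-0.5,"linear":[0,0,0],"dr":[0,0,0]},{"grip":-0.3,"linear":[0,0,0],"dr":[0,0,0]},{"grip":-0.3,"linear":[0,0,0],"dr":[0,0,0]}]'

```text
time_s: 8.2
tcp_pos: [0.4406, 0.2851, 0.0702]
tool_rot: [0.995, -0.099, -0.0, 0.0]
contact_force: [0.3, -0.7, -0.0]
width: 0.346
grip_force: 0.0
```

```bash
python3 -c "
from h import *
H=cab(-.11,.13); r=Ro.from_euler('z',6.75-108,degrees=True).apply([-.05,-.18,0])
go([*(H+r[:2]),.07],pose(96.75-108))"
```

```text
tcp [0.4406 0.2851 0.0702] turn [ 0.002  0.001 -0.011] shift [-0.038 -0.011  0.005] F [ 0.3 -0.7 -0. ] w 0.346 t 8.2 q [ 0.41  0.3   1.8  -0.    1.05  2.18]
```

Emit:
send_rows --deltas '[{"grip":-0.3,"linear":[0,0,-0.6],"dr":[0,0,0]},{"grip":-0.3,"linear":[0,0,-0.7],"dr":[0,0,0]},{"grip":-0.3,"linear":[0,0,-0.7],"dr":[0,0,0]},{"grip":-0.3,"linear":[0,0,-0.7],"dr":[0,0,0]},{"grip":-0.3,"linear":[0,0,-0.5],"dr":[0,0,0.1]}]'

```text
time_s: 8.7
tcp_pos: [0.4413, 0.2852, 0.2002]
tool_rot: [0.994, -0.106, 0.001, -0.001]
contact_force: [0.6, -0.2, -0.3]
width: 0.352
grip_force: 0.0
```

```bash
python3 -c "
from h import *
go([.4496,-.2080,.2],pose(-12))
d=snap('top','t2.png');P=cloud(d);x,y,z=P[...,0],P[...,1],P[...,2]
m=(z>.105)&(z<.1195)&(x>.3)&(x<.64)&(y>.12)&(y<.32)
print(cv2.minAreaRect(P[m][:,:2].astype(np.float32)))
"
```

```text
tcp [0.4413 0.2852 0.2002] turn [-0.01  -0.014 -0.024] shift [2.7670e+00 1.2018e+01 6.0000e-03] F [ 0.6 -0.2 -0.3] w 0.352 t 8.7 q [ 0.41  0.13  1.7  -0.    1.31  2.19]
((0.5081130266189575, 0.22209565341472626), (0.09037227928638458, 0.3057975172996521), 66.88137817382812)
```

View pics/t2.png

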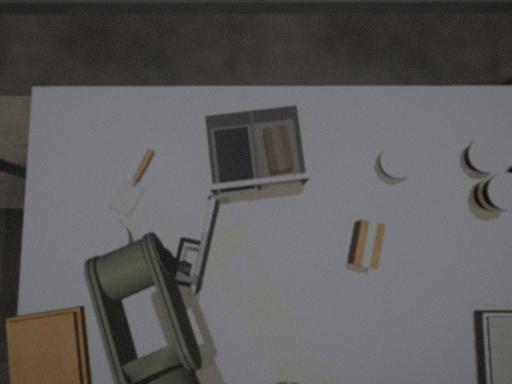

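The door stands wide open, running from (213,195) to (195,290) in the picture, and the carton at (367,244) has not moved. Next I move to the carton.

Emit:
send_rows --deltas '[{"grip":0,"linear":[0.18,0.8,0],"dr":[0,0,0]},{"grip":0.5,"linear":[0.18,0.8,0],"dr":[0,0,0]},{"grip":1,"linear":[0.18,0.8,0],"dr":[0,0,0]},{"grip":1,"linear":[0.18,0.8,0],"dr":[0,0,0]},{"grip":1,"linear":[0.18,0.8,0],"dr":[0,0,0]}]'

```text
time_s: 9.25
tcp_pos: [0.4413, 0.12, 0.1972]
tool_rot: [0.994, -0.106, -0.0, 0.0]
contact_force: [-0.2, -0.2, 0.1]
width: 0.998
grip_force: 0.0
```

Emit:
send_rows --deltas '[{"grip":1,"linear":[0.18,0.8,0],"dr":[0,0,0]},{"grip":1,"linear":[0.18,0.8,0],"dr":[0,0,0]},{"grip":1,"linear":[0.18,0.8,0],"dr":[0,0,0]},{"grip":1,"linear":[0.18,0.8,0],"dr":[0,0,0]},{"grip":1,"linear":[0.18,0.8,0],"dr":[0,0,0]}]'

```text
time_s: 9.75
tcp_pos: [0.4427, -0.0438, 0.1973]
tool_rot: [0.994, -0.106, -0.0, -0.0]
contact_force: [0.9, 0.1, -0.0]
width: 1.0
grip_force: 0.0
```

Emit:
send_rows --deltas '[{"grip":1,"linear":[0.18,0.8,0],"dr":[0,0,0]},{"grip":1,"linear":[0.18,0.8,0],"dr":[0,0,0]},{"grip":1,"linear":[0.18,0.8,0],"dr":[0,0,0]},{"grip":1,"linear":[0.18,0.8,0],"dr":[0,0,0]},{"grip":1,"linear":[0.18,0.8,0],"dr":[0,0,0]}]'

```text
time_s: 10.25
tcp_pos: [0.4441, -0.2076, 0.1971]
tool_rot: [0.994, -0.106, -0.001, -0.0]
contact_force: [0.5, -0.3, -0.4]
width: 1.0
grip_force: 0.0
```

```bash
python3 -c "
from h import *
go([.4496,-.2080,.045],pose(-12))
d=snap('top');P=cloud(d);x,y,z=P[...,0],P[...,1],P[...,2]
d=snap('side');P=cloud(d);x,y,z=P[...,0],P[...,1],P[...,2]
m=(z>.078)&(z<.095)&(y<-.1)&(y>-.32)&(x>.38)&(x<.6)
X,Y=fit(-12,d,m); print('carton',np.round(np.percentile(X,[.5,2,98,99.5]),4),np.round(np.percentile(Y,[.5,2,98,99.5]),4))
"
```

```text
tcp [ 0.4441 -0.2076  0.1971] turn [-0.004  0.008 -0.022] shift [ 0.137 -0.02   3.803] F [ 0.5 -0.3 -0.4] w 1.0 t 10.25 q [-0.61  0.06  1.78  0.    1.3   1.17]
carton [0.4594 0.4622 0.5791 0.5806] [-0.1406 -0.1396 -0.0778 -0.0772]
```

Emit:
send_rows --deltas '[{"grip":1,"linear":[0.14,-0.02,0.7],"dr":[0,0,0]},{"grip":1,"linear":[0,0,0.7],"dr":[0,0,0]},{"grip":1,"linear":[0,0,0.7],"dr":[0,0,0]},{"grip":1,"linear":[0,0,0.7],"dr":[0,0,0]},{"grip":1,"linear":[0,0,0.3],"dr":[0,0,0]}]'

```text
time_s: 10.85
tcp_pos: [0.4481, -0.2047, 0.0708]
tool_rot: [0.994, -0.106, -0.003, -0.002]
contact_force: [-0.4, 0.7, 0.1]
width: 1.003
grip_force: 0.0
```

Emit:
send_rows --deltas '[{"grip":1,"linear":[0,0,0.3],"dr":[0,0,0]},{"grip":1,"linear":[0,0,0.3],"dr":[0,0,0]},{"grip":1,"linear":[0,0,0.1],"dr":[0,0,0]},{"grip":1,"linear":[0,0,0],"dr":[0,0,0]},{"grip":0.5,"linear":[0,0,0],"dr":[0,0,0]}]'

```text
time_s: 11.35
tcp_pos: [0.4515, -0.2073, 0.0468]
tool_rot: [0.994, -0.106, 0.001, 0.0]
contact_force: [-0.5, -0.5, 0.3]
width: 0.857
grip_force: 0.0
```

Emit:
send_rows --deltas '[{"grip":0.3,"linear":[0,0,0],"dr":[0,0,0]},{"grip":0.2,"linear":[0,0,0],"dr":[0,0,0]},{"grip":0.2,"linear":[0,0,0],"dr":[0,0,0]},{"grip":0.2,"linear":[0,0,0],"dr":[0,0,0]},{"grip":0.2,"linear":[0,0,0],"dr":[0,0,0]}]'

```text
time_s: 11.85
tcp_pos: [0.4518, -0.208, 0.0474]
tool_rot: [0.994, -0.106, 0.001, 0.001]
contact_force: [-1.6, -3.0, 6.1]
width: 0.739
grip_force: 67.6
```

```bash
python3 -c "
from h import *
go([.4496,-.2080,.055],pose(6.75))
print(cab(-.18,.063))
"
```

```text
tcp [ 0.4518 -0.208   0.0474] turn [ 0.015 -0.017 -2.366] shift [-0.056 -0.007 -0.189] F [-1.6 -3.   6.1] w 0.739 t 11.85 q [-0.61  0.28  1.88 -0.    0.98  1.18]
[0.54434282 0.12690658]
```

Emit:
send_rows --deltas '[{"grip":0.2,"linear":[0,0,-0.1],"dr":[0,0,0]},{"grip":0.2,"linear":[0,0,-0.15],"dr":[0,0,0]},{"grip":0.2,"linear":[0,0,-0.1],"dr":[0,0,-0.37]},{"grip":0.2,"linear":[0,0,0],"dr":[0,0,-0.5]},{"grip":0.2,"linear":[0,0,0],"dr":[0,0,-0.5]}]'

```text
time_s: 12.35
tcp_pos: [0.4499, -0.2059, 0.0595]
tool_rot: [1.0, -0.009, -0.001, -0.001]
contact_force: [0.2, -0.3, -5.1]
width: 0.742
grip_force: 66.6
```

Emit:
send_rows --deltas '[{"grip":0.2,"linear":[0,0,0],"dr":[0,0,-0.5]},{"grip":0.2,"linear":[0,0,0],"dr":[0,0,-0.5]},{"grip":0.2,"linear":[0,0,0],"dr":[0,0,0]},{"grip":0.2,"linear":[0,0,0],"dr":[0,0,0]},{"grip":0.2,"linear":[0,0,0],"dr":[0,0,0]}]'

```text
time_s: 12.85
tcp_pos: [0.4505, -0.2065, 0.0598]
tool_rot: [0.998, 0.059, -0.0, -0.0]
contact_force: [0.0, 0.3, -5.0]
width: 0.737
grip_force: 66.7
```

```bash
python3 -c "
from h import *
go([*cab(-.23,.063),.057],pose(6.75))
d=snap('side');P=cloud(d);x,y,z=P[...,0],P[...,1],P[...,2]
m=(z>.078)&(z<.12)&(y<-.1)&(y>-.32)&(x>.47)&(x<.6)
X,Y=fit(6.75,d,m); print('carton',np.round(np.percentile(X,[.5,2,98,99.5]),4),np.round(np.percentile(Y,[.5,2,98,99.5]),4))
q=P[m]; print(np.polyfit(X,q[:,2],1),np.percentile(q[:,2],[5,50,95]))
cv2.imwrite('pics/g3.png',cv2.resize(d['image'][100:300,60:260],(600,600))[...,::-1])
"
```

```text
tcp [ 0.4505 -0.2065  0.0598] turn [-0.004  0.005 -0.002] shift [ 2.06  -8.002  0.07 ] F [ 0.   0.3 -5. ] w 0.737 t 12.85 q [-0.6   0.26  1.88  0.    1.01  0.85]
carton [0.4378 0.4394 0.5194 0.52  ] [-0.3168 -0.2986 -0.2275 -0.2265]
[-0.10282017  0.14397361] [0.08378471 0.09467383 0.09826722]
```

View pics/g3.png

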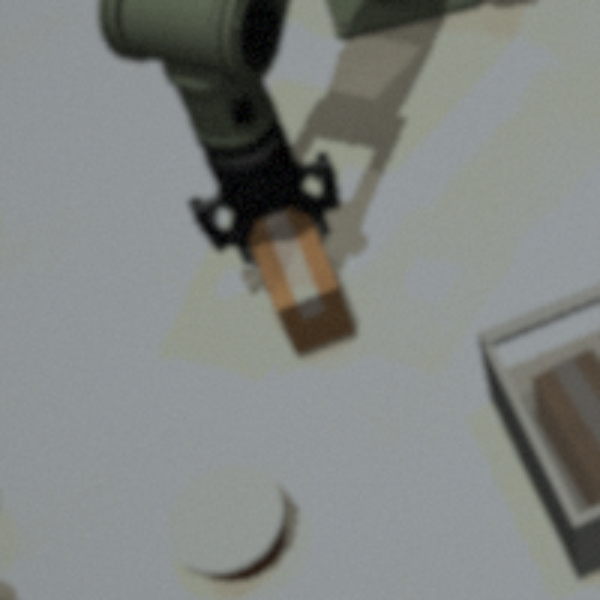

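The carton hangs level in the gripper, held near its rear end. I'll carry it to in front of the empty bay.

Emit:
send_rows --deltas '[{"grip":0.2,"linear":[0.1,-0.4,0],"dr":[0,0,0]},{"grip":0.2,"linear":[0.16,-0.6,0],"dr":[0,0,0]},{"grip":0.2,"linear":[0.16,-0.6,0],"dr":[0,0,0]},{"grip":0.2,"linear":[0.16,-0.6,0],"dr":[0,0,0]},{"grip":0.2,"linear":[0.16,-0.6,0],"dr":[0,0,0]}]'

```text
time_s: 13.4
tcp_pos: [0.467, -0.0912, 0.0601]
tool_rot: [0.998, 0.059, 0.0, -0.0]
contact_force: [0.2, -0.0, -3.9]
width: 0.74
grip_force: 67.1
```

Emit:
send_rows --deltas '[{"grip":0.2,"linear":[0.16,-0.6,0],"dr":[0,0,0]},{"grip":0.2,"linear":[0.16,-0.6,0],"dr":[0,0,0]},{"grip":0.2,"linear":[0.16,-0.6,0],"dr":[0,0,0]},{"grip":0.2,"linear":[0.16,-0.6,0],"dr":[0,0,0]},{"grip":0.2,"linear":[0.16,-0.6,0],"dr":[0,0,0]}]'

```text
time_s: 13.9
tcp_pos: [0.4846, 0.0319, 0.0601]
tool_rot: [0.998, 0.059, 0.0, -0.0]
contact_force: [0.5, 0.3, -4.4]
width: 0.74
grip_force: 67.1
```

Emit:
send_rows --deltas '[{"grip":0.2,"linear":[0.16,-0.6,0],"dr":[0,0,0]},{"grip":0.2,"linear":[0.16,-0.6,0],"dr":[0,0,0]},{"grip":0.2,"linear":[0.16,-0.6,0],"dr":[0,0,0]},{"grip":0.2,"linear":[0.1,-0.3,0],"dr":[0,0,0]},{"grip":0.2,"linear":[0,-0.1,0],"dr":[0,0,0]}]'

```text
time_s: 14.4
tcp_pos: [0.4976, 0.1219, 0.0602]
tool_rot: [0.998, 0.06, 0.0, 0.0]
contact_force: [0.4, 0.2, -5.4]
width: 0.738
grip_force: 67.4
```

```bash
python3 -c "
from h import *
go([*cab(-.14,.063),.0510],pose(6.75))
d=snap('side');P=cloud(d);x,y,z=P[...,0],P[...,1],P[...,2]
m=(z>.086)&(z<.106)&(y<.18)&(y>.06)&(x>.5)&(x<.63)
X,Y=fit(6.75,d,m); o=[.7355,-.001]
print('carton cab',np.round(np.percentile(X,[.5,2,98,99.5])-o[0],4),np.round(np.percentile(Y,[.5,2,98,99.5])-o[1],4))
q=P[m]; print(np.polyfit(X,q[:,2],1),np.percentile(q[:,2],[5,50,95]))
cv2.imwrite('pics/g4.png',cv2.resize(d['image'][100:290,160:360],(630,600))[...,::-1])
"
```

```text
tcp [0.4976 0.1219 0.0602] turn [ 0.001 -0.004  0.015] shift [2.176 0.013 0.229] F [ 0.4  0.2 -5.4] w 0.738 t 14.4 q [ 0.07  0.29  1.84 -0.    1.02  1.52]
carton cab [-0.2241 -0.222  -0.132  -0.1313] [0.0192 0.0271 0.0958 0.1063]
[-0.0131203   0.10232871] [0.08946582 0.09518676 0.09876587]
```

View pics/g4.png

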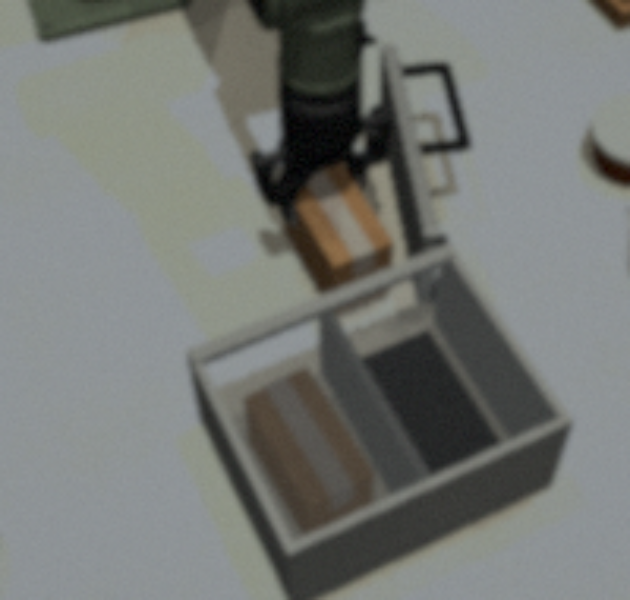

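Emit:
send_rows --deltas '[{"grip":0.2,"linear":[0.2,0.01,0],"dr":[0,0,0]},{"grip":0.2,"linear":[0.25,0,0.05],"dr":[0,0,0]},{"grip":0.2,"linear":[0.25,0,0.05],"dr":[0,0,0]},{"grip":0.2,"linear":[0.25,0,0],"dr":[0,0,0]},{"grip":0.2,"linear":[0.25,0,0],"dr":[0,0,0]}]'

```text
time_s: 14.95
tcp_pos: [0.5461, 0.1258, 0.0559]
tool_rot: [0.998, 0.059, -0.0, 0.0]
contact_force: [-0.6, 0.1, -4.8]
width: 0.74
grip_force: 67.4
```

Emit:
send_rows --deltas '[{"grip":0.2,"linear":[0.25,0,0],"dr":[0,0,0]},{"grip":0.2,"linear":[0.25,0,0],"dr":[0,0,0]},{"grip":0.2,"linear":[0.25,0,0],"dr":[0,0,0]},{"grip":0.2,"linear":[0.1,0,0],"dr":[0,0,0]},{"grip":0.2,"linear":[0,0,0],"dr":[0,0,0]}]'

```text
time_s: 15.45
tcp_pos: [0.5779, 0.1256, 0.0551]
tool_rot: [0.998, 0.06, -0.002, 0.004]
contact_force: [-2.1, -14.8, -3.6]
width: 0.74
grip_force: 73.2
```

Emit:
send_rows --deltas '[{"grip":0.2,"linear":[0,0,0.06],"dr":[0,0,0]},{"grip":0.2,"linear":[0,0,0.06],"dr":[0,0,0]},{"grip":0.2,"linear":[0,0,0.05],"dr":[0,0,0]},{"grip":0.2,"linear":[0,0,0.02],"dr":[0,0,0]},{"grip":0.2,"linear":[0,0,0],"dr":[0,0,0]}]'

```text
time_s: 15.95
tcp_pos: [0.5792, 0.1248, 0.0493]
tool_rot: [0.998, 0.059, -0.001, 0.004]
contact_force: [-3.6, -17.9, 1.8]
width: 0.742
grip_force: 72.9
```

```bash
python3 -c "
from h import *
go([*cab(-.145,.063),.0474],pose(6.75))
"
```

```text
tcp [0.5792 0.1248 0.0493] turn [0.057 0.016 0.005] shift [ 0.016 -0.154  0.047] F [ -3.6 -17.9   1.8] w 0.742 t 15.95 q [ 0.07  0.45  1.63 -0.01  1.06  1.53]
```

The gripper's side is brushing the open door at 18 N. I'll back out a little and shift right before releasing.

Emit:
send_rows --deltas '[{"grip":0.2,"linear":[0,0.1,0],"dr":[0,0,0]},{"grip":0.2,"linear":[-0.1,0.1,0],"dr":[0,0,0]},{"grip":0.2,"linear":[-0.2,0.05,0],"dr":[0,0,0]},{"grip":0.2,"linear":[-0.2,0,0],"dr":[0,0,0]},{"grip":0.2,"linear":[0,0,0],"dr":[0,0,0]}]'

```text
time_s: 16.45
tcp_pos: [0.558, 0.1182, 0.0481]
tool_rot: [0.998, 0.059, -0.001, -0.0]
contact_force: [-1.2, 0.2, -4.8]
width: 0.739
grip_force: 72.5
```

```bash
python3 -c "
from h import *
go([*cab(-.165,.06),.0474],pose(6.75))
"
```

```text
tcp [0.558  0.1182 0.0481] turn [-0.001  0.018  0.008] shift [ 0.062 -0.182  0.018] F [-1.2  0.2 -4.8] w 0.739 t 16.45 q [0.06 0.41 1.69 0.   1.04 1.51]
```

Emit:
send_rows --deltas '[{"grip":0.2,"linear":[0,0,0.03],"dr":[0,0,0]},{"grip":0.2,"linear":[0,0,0],"dr":[0,0,0]},{"grip":0.65,"linear":[0,0,0],"dr":[0,0,0]},{"grip":0.65,"linear":[0,0,0],"dr":[0,0,0]},{"grip":0.65,"linear":[0,0,0],"dr":[0,0,0]}]'

```text
time_s: 16.95
tcp_pos: [0.5612, 0.118, 0.0481]
tool_rot: [0.998, 0.059, 0.001, -0.0]
contact_force: [-0.1, 0.7, 0.6]
width: 0.824
grip_force: 0.0
```

```bash
python3 -c "
from h import *
go([*cab(-.165,.06),.0474],pose(6.75))
"
```

```text
tcp [0.5612 0.118  0.0481] turn [ 0.001 -0.016  0.004] shift [-0.017 -0.195  0.016] F [-0.1  0.7  0.6] w 0.824 t 16.95 q [0.06 0.42 1.69 0.   1.04 1.51]
```

Emit:
send_rows --deltas '[{"grip":0.65,"linear":[0,0,-0.4],"dr":[0,0,0]},{"grip":0.65,"linear":[0,0,-0.7],"dr":[0,0,0]},{"grip":0.65,"linear":[0,0,-0.9],"dr":[0,0,0]},{"grip":0.65,"linear":[0,0,-0.9],"dr":[0,0,0]},{"grip":0.65,"linear":[0,0,-0.9],"dr":[0,0,0]}]'

```text
time_s: 17.45
tcp_pos: [0.5603, 0.1179, 0.201]
tool_rot: [0.998, 0.059, 0.001, -0.0]
contact_force: [1.1, -0.4, 0.4]
width: 0.827
grip_force: 0.0
```

Emit:
send_rows --deltas '[{"grip":-0.4,"linear":[-0.5,0,0],"dr":[0,0,0]},{"grip":-0.4,"linear":[-0.5,0,0],"dr":[0,0,0]},{"grip":-0.4,"linear":[-0.5,0,0],"dr":[0,0,0]},{"grip":-0.4,"linear":[-0.5,0,0],"dr":[0,0,0]},{"grip":-0.4,"linear":[0,0,0],"dr":[0,0,0]}]'

```text
time_s: 17.95
tcp_pos: [0.4788, 0.1085, 0.1994]
tool_rot: [0.998, 0.059, -0.0, -0.0]
contact_force: [0.4, 0.0, -0.2]
width: 0.301
grip_force: 0.0
```

Emit:
send_rows --deltas '[{"grip":-0.4,"linear":[0,0,0],"dr":[0,1,0]},{"grip":-0.4,"linear":[0,0,0],"dr":[0,1,0]},{"grip":-0.4,"linear":[0,0,0],"dr":[0,1,0]},{"grip":-0.4,"linear":[0,0,0],"dr":[0,1,0]},{"grip":-0.4,"linear":[0,0,0],"dr":[0,1,0]}]'

```text
time_s: 18.45
tcp_pos: [0.482, 0.1083, 0.2015]
tool_rot: [0.936, 0.055, 0.346, -0.02]
contact_force: [0.2, 0.8, 0.5]
width: 0.3
grip_force: 0.0
```

```bash
python3 -c "
from h import *
for c in('top','side'):
    d=snap(c);P=cloud(d);x,y,z=P[...,0],P[...,1],P[...,2]
    m=(z>.079)&(z<.092)&(y<.18)&(y>.06)&(x>.5)&(x<.65)
    n,l,st,_=cv2.connectedComponentsWithStats(m.astype(np.uint8)); m=l==1+np.argmax(st[1:,4])
    print(c,m.sum(),cv2.minAreaRect(P[m][:,:2].astype(np.float32)))
    X,Y=fit(6.75,d,m); o=[.7355,-.001]
    print('carton cab',np.round(np.percentile(X,[.5,2,98,99.5])-o[0],4),np.round(np.percentile(Y,[.5,2,98,99.5])-o[1],4))
    if c=='top': cv2.imwrite('pics/g5.png',cv2.resize(d['image'][90:310,160:360],(545,600))[...,::-1])
go([*cab(-.225,.052),.04],pose(6.75,40))
"
```

```text
top 934 ((0.5827402472496033, 0.11990387737751007), (0.10509677231311798, 0.063877634704113), 6.384997844696045)
carton cab [-0.1945 -0.1931 -0.0923 -0.091 ] [0.02   0.0209 0.0824 0.0831]
side 416 ((0.5711873769760132, 0.11936250329017639), (0.07624751329421997, 0.06451764702796936), 6.957908630371094)
carton cab [-0.1916 -0.1896 -0.118  -0.1166] [0.0205 0.0212 0.0828 0.0843]
tcp [0.4741 0.1085 0.1925] turn [-0.012  0.08  -0.006] shift [-1.936  0.025  3.353] F [-1.2  0.2 -1.9] w 0.299 t 18.55 q [-0.01 -0.34  2.3   0.16  0.51  1.33]
```

View pics/g5.png

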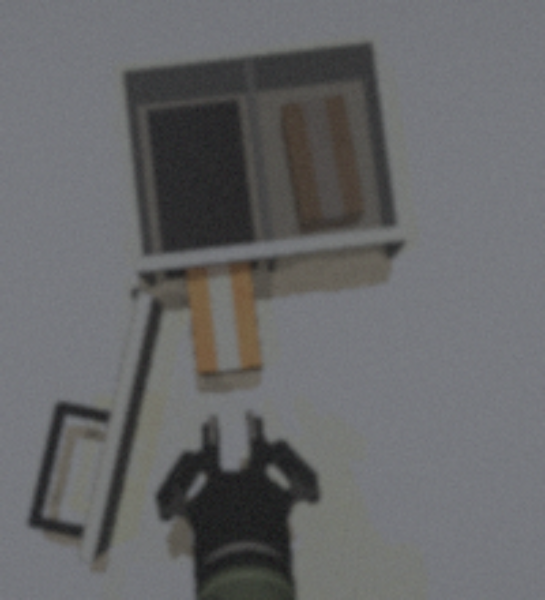

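The carton stands straight in the bay mouth, with its rear edge at (228,372) in the crop. The tilted fingers sit behind it and the door is clear. I'll lower the fingers behind the carton and push.

Emit:
send_rows --deltas '[{"grip":-0.4,"linear":[-0.24,0,0.42],"dr":[0,0.08,0]},{"grip":-0.4,"linear":[-0.24,0,0.42],"dr":[0,0,0]},{"grip":-0.4,"linear":[-0.24,0,0.42],"dr":[0,0,0]},{"grip":-0.4,"linear":[-0.24,0,0.42],"dr":[0,0,0]},{"grip":-0.4,"linear":[-0.24,0.02,0.42],"dr":[0,0,0]}]'

```text
time_s: 19.05
tcp_pos: [0.5026, 0.1102, 0.1058]
tool_rot: [0.936, 0.056, 0.348, -0.021]
contact_force: [-0.3, 0.5, 0.1]
width: 0.302
grip_force: 0.0
```

Emit:
send_rows --deltas '[{"grip":-0.4,"linear":[-0.24,0,0.42],"dr":[0,0,0]},{"grip":-0.4,"linear":[-0.24,0,0.42],"dr":[0,0,0]},{"grip":-0.4,"linear":[-0.24,0,0.38],"dr":[0,0,0]},{"grip":-0.4,"linear":[0,0,0],"dr":[0,0,0]},{"grip":-0.4,"linear":[0,0,0],"dr":[0,0,0]}]'

```text
time_s: 19.55
tcp_pos: [0.5087, 0.114, 0.0709]
tool_rot: [0.935, 0.058, 0.349, -0.026]
contact_force: [0.6, -0.6, -0.2]
width: 0.299
grip_force: 0.0
```

```bash
python3 -c "
from h import *
go([*cab(-.195,.051),.037],pose(6.75,40))
go([*cab(-.08,.051),.037],pose(6.75,40))
"
```

```text
tcp [0.5087 0.114  0.0709] turn [-0.078 -0.122  0.008] shift [-0.126  0.085  1.002] F [ 0.6 -0.6 -0.2] w 0.299 t 19.55 q [0.   0.06 2.32 1.07 0.1  0.41]
tcp [0.5087 0.114  0.0709] turn [-0.078 -0.122  0.008] shift [2.077 0.085 2.85 ] F [ 0.6 -0.6 -0.2] w 0.299 t 19.55 q [0.   0.06 2.32 1.07 0.1  0.41]
```

Wrist joint 5 is near its limit, so I'll use a smaller tilt of about 27° and push higher up.

Emit:
send_rows --deltas '[{"grip":-0.4,"linear":[0,0,0],"dr":[-0.05,-0.6,0]},{"grip":-0.4,"linear":[0,0,0],"dr":[0,-0.6,0]},{"grip":-0.4,"linear":[0,0,0],"dr":[0,-0.5,0]},{"grip":-0.4,"linear":[0,0,0],"dr":[0,0,0]},{"grip":-0.4,"linear":[0,0,0],"dr":[0,0,0]}]'

```text
time_s: 20.05
tcp_pos: [0.5093, 0.1247, 0.0725]
tool_rot: [0.951, 0.066, 0.3, -0.037]
contact_force: [-1.5, -0.4, -0.1]
width: 0.302
grip_force: 0.0
```

```bash
python3 -c "
from h import *
go([*cab(-.215,.051),.055],pose(6.75,27))
go([*cab(-.1,.051),.055],pose(6.75,27))
"
```

```text
tcp [0.5093 0.1247 0.0725] turn [-0.296 -1.01   0.07 ] shift [-0.198  0.349  0.39 ] F [-1.5 -0.4 -0.1] w 0.302 t 20.05 q [0.01 0.06 2.25 0.43 0.25 1.06]
tcp [0.5093 0.1247 0.0725] turn [-0.296 -1.01   0.07 ] shift [2.364 0.349 1.695] F [-1.5 -0.4 -0.1] w 0.302 t 20.05 q [0.01 0.06 2.25 0.43 0.25 1.06]
```

Emit:
send_rows --deltas '[{"grip":-0.4,"linear":[0,0,0],"dr":[-0.15,-0.5,0.03]},{"grip":-0.4,"linear":[0,0,0],"dr":[-0.15,-0.5,0.04]},{"grip":-0.4,"linear":[0,0,0],"dr":[0,0,0]},{"grip":-0.4,"linear":[0,0,0],"dr":[0,0,0]}]'

```text
time_s: 20.45
tcp_pos: [0.5076, 0.126, 0.0709]
tool_rot: [0.969, 0.059, 0.237, -0.017]
contact_force: [-1.4, 0.0, -0.2]
width: 0.298
grip_force: 0.0
```

```bash
python3 -c "
from h import *
go([*cab(-.215,.051),.055],pose(6.75,27))
go([*cab(-.1,.051),.055],pose(6.75,27))
"
```

```text
tcp [0.5076 0.126  0.0709] turn [-0.05  -0.068  0.008] shift [-0.146  0.384  0.373] F [-1.4  0.  -0.2] w 0.298 t 20.45 q [0.06 0.08 2.16 0.09 0.42 1.43]
tcp [0.5076 0.126  0.0709] turn [-0.05  -0.068  0.008] shift [2.416 0.384 1.678] F [-1.4  0.  -0.2] w 0.298 t 20.45 q [0.06 0.08 2.16 0.09 0.42 1.43]
```

Emit:
send_rows --deltas '[{"grip":-0.4,"linear":[-0.07,0.19,0.19],"dr":[-0.05,-0.07,0]},{"grip":-0.4,"linear":[-0.07,0.19,0.19],"dr":[0,0,0]},{"grip":-0.4,"linear":[0,0,0],"dr":[0,0,0]},{"grip":-0.4,"linear":[0.21,0,0.11],"dr":[0,0,0]},{"grip":-0.4,"linear":[0.21,0,0.11],"dr":[0,0,0]}]'

```text
time_s: 20.95
tcp_pos: [0.5298, 0.1128, 0.0539]
tool_rot: [0.971, 0.057, 0.231, -0.013]
contact_force: [-2.7, -0.2, -0.6]
width: 0.301
grip_force: 1.3
```

Emit:
send_rows --deltas '[{"grip":-0.4,"linear":[0.21,0,0.11],"dr":[0,0,0]},{"grip":-0.4,"linear":[0.21,0,0.11],"dr":[0,0,0]},{"grip":-0.4,"linear":[0.21,0,0.11],"dr":[0,0,0]},{"grip":-0.4,"linear":[0.21,0,0.11],"dr":[0,0,0]},{"grip":-0.4,"linear":[0.21,0,0.11],"dr":[0,0,0]}]'

```text
time_s: 21.45
tcp_pos: [0.5782, 0.1187, 0.054]
tool_rot: [0.971, 0.058, 0.232, -0.013]
contact_force: [-2.2, 0.5, -0.5]
width: 0.301
grip_force: 1.2
```

```bash
python3 -c "
from h import *
go([*cab(-.1,.051),.055],pose(6.75,27))
"
```

```text
tcp [0.5782 0.1187 0.054 ] turn [0.01  0.011 0.006] shift [ 1.065 -0.005  0.515] F [-2.2  0.5 -0.5] w 0.301 t 21.45 q [0.04 0.25 2.01 0.09 0.42 1.42]
```

Emit:
send_rows --deltas '[{"grip":-0.4,"linear":[0.21,0,0.1],"dr":[0,0,0]},{"grip":-0.4,"linear":[0.21,0,0.1],"dr":[0,0,0]},{"grip":-0.4,"linear":[0.21,0,0.1],"dr":[0,0,0]},{"grip":-0.4,"linear":[0.21,0,0.1],"dr":[0,0,0]},{"grip":-0.4,"linear":[0.21,0,0.1],"dr":[0,0,0]}]'

```text
time_s: 21.95
tcp_pos: [0.6245, 0.124, 0.0553]
tool_rot: [0.971, 0.057, 0.232, -0.013]
contact_force: [-2.5, -0.6, -0.2]
width: 0.3
grip_force: 1.2
```

```bash
python3 -c "
from h import *
go([*cab(-.085,.051),.055],pose(6.75,27))
d=snap('side');P=cloud(d)
cv2.imwrite('pics/g6.png',cv2.resize(d['image'][130:290,200:360],(600,600),interpolation=cv2.INTER_CUBIC)[...,::-1])
"
```

```text
tcp [0.6245 0.124  0.0553] turn [0.011 0.009 0.005] shift [ 0.348 -0.008  0.187] F [-2.5 -0.6 -0.2] w 0.3 t 21.95 q [0.04 0.32 1.89 0.07 0.45 1.44]
```

View pics/g6.png

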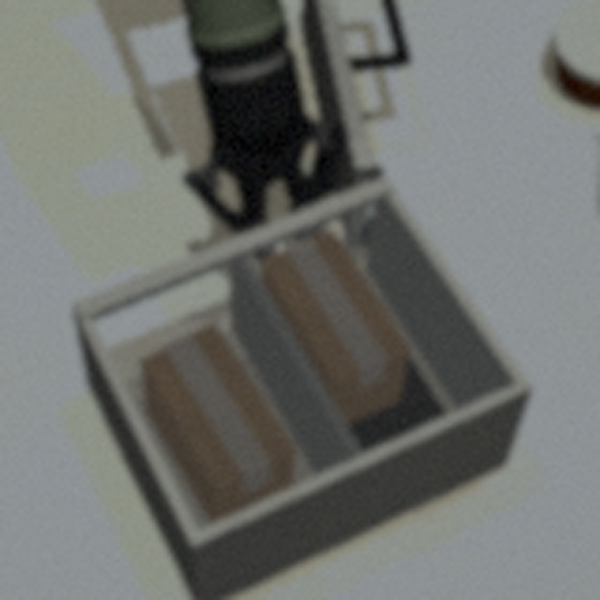

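The carton is straight in the left bay and nearly all the way in. A few gentle millimetres more.

Emit:
send_rows --deltas '[{"grip":-0.4,"linear":[0.09,0,0.04],"dr":[0,0,0]},{"grip":-0.4,"linear":[0.09,0,0.04],"dr":[0,0,0]}]'

```text
time_s: 22.2
tcp_pos: [0.6316, 0.1249, 0.0562]
tool_rot: [0.971, 0.057, 0.232, -0.013]
contact_force: [-4.7, -1.4, 1.9]
width: 0.303
grip_force: 2.1
```

Emit:
send_rows --deltas '[{"grip":-0.4,"linear":[0.09,0,0.04],"dr":[0,0,0]},{"grip":-0.4,"linear":[0.09,0,0.05],"dr":[0,0,0]}]'

```text
time_s: 22.4
tcp_pos: [0.6396, 0.1258, 0.056]
tool_rot: [0.971, 0.057, 0.232, -0.013]
contact_force: [-5.2, -1.2, 4.6]
width: 0.303
grip_force: 2.9
```

```bash
python3 -c "
from h import *
go([*cab(-.085,.051),.055],pose(6.75,27))
go([*cab(-.25,.051),.055],pose(6.75,27))
"
```

```text
tcp [0.6396 0.1258 0.056 ] turn [0.011 0.01  0.006] shift [ 0.001 -0.007  0.029] F [-5.2 -1.2  4.6] w 0.303 t 22.4 q [0.05 0.35 1.86 0.07 0.47 1.45]
tcp [0.6396 0.1258 0.056 ] turn [0.011 0.01  0.006] shift [-3.675 -0.007 -1.843] F [-5.2 -1.2  4.6] w 0.303 t 22.4 q [0.05 0.35 1.86 0.07 0.47 1.45]
```

Emit:
send_rows --deltas '[{"grip":-0.4,"linear":[-0.36,0,-0.18],"dr":[0,0,0]},{"grip":-0.4,"linear":[-0.36,0,-0.18],"dr":[0,0,0]},{"grip":-0.4,"linear":[-0.36,0,-0.18],"dr":[0,0,0]},{"grip":-0.4,"linear":[-0.36,0,-0.18],"dr":[0,0,0]},{"grip":-0.4,"linear":[-0.36,0,-0.18],"dr":[0,0,0]}]'

```text
time_s: 22.9
tcp_pos: [0.5609, 0.1163, 0.0565]
tool_rot: [0.97, 0.057, 0.234, -0.013]
contact_force: [-1.1, -0.3, -0.0]
width: 0.299
grip_force: 0.0
```

Emit:
send_rows --deltas '[{"grip":-0.4,"linear":[-0.36,0,-0.18],"dr":[0,0,0]},{"grip":-0.4,"linear":[-0.36,0,-0.18],"dr":[0,0,0]},{"grip":-0.4,"linear":[-0.36,0,-0.18],"dr":[0,0,0]},{"grip":-0.4,"linear":[0.3,0,-0.7],"dr":[0,-0.4,0]},{"grip":-0.4,"linear":[0.2,0,-0.7],"dr":[0,-0.8,0]}]'

```text
time_s: 23.4
tcp_pos: [0.5023, 0.1098, 0.1129]
tool_rot: [0.987, 0.058, 0.147, -0.008]
contact_force: [1.9, -0.0, -0.9]
width: 0.302
grip_force: 0.0
```

Emit:
send_rows --deltas '[{"grip":-0.4,"linear":[0.2,0,-0.8],"dr":[0,-0.8,0]},{"grip":-0.4,"linear":[0.1,0,-0.8],"dr":[0,-0.8,0]},{"grip":-0.4,"linear":[0,0,-0.8],"dr":[0,-0.6,0]},{"grip":-0.3,"linear":[0,0,0],"dr":[0,0,0]},{"grip":-0.3,"linear":[0,0,0],"dr":[0,0,0]}]'

```text
time_s: 23.9
tcp_pos: [0.5012, 0.1096, 0.2124]
tool_rot: [0.998, 0.059, 0.0, 0.001]
contact_force: [-0.7, -0.1, -0.4]
width: 0.355
grip_force: 0.0
```

```bash
python3 -c "
from h import *
go([.4406,.2851,.21],pose(-11.25))
o=np.array([.7355,-.001])
for c in('top','side'):
    d=snap(c);P=cloud(d);x,y,z=P[...,0],P[...,1],P[...,2]
    box=(x>.33)&(x<.64)&(y>.1)&(y<.36)
    m=box&(z>.109)&(z<.122); m=cv2.morphologyEx(m.astype(np.uint8),cv2.MORPH_OPEN,np.ones((2,2)))
    n,l,st,_=cv2.connectedComponentsWithStats(m); 
    for k in np.argsort(-st[1:,4])[:2]+1: print(c,'door',st[k,4],cv2.minAreaRect(P[l==k][:,:2].astype(np.float32)))
    m=box&(z>.094)&(z<.109)&(y>.22)
    print('bar',m.sum(),cv2.minAreaRect(P[m][:,:2].astype(np.float32)))
    for q in('door_handle','carton','bay'): print(q,[(np.round(e['centre']),round(e['conf'],2),np.round(px2w(d,*e['centre'],.098),3)) for e in mark_of(c,q)[:2]])
    if c=='top': cv2.imwrite('pics/g7.png',cv2.resize(d['image'][90:310,160:360],(545,600))[...,::-1])
"
```

```text
tcp [0.5012 0.1096 0.2124] turn [ 0.014 -0.005  2.249] shift [-2.342 -4.009  0.061] F [-0.7 -0.1 -0.4] w 0.355 t 23.9 q [ 0.05  0.09  1.71 -0.    1.34  1.5 ]
top door 201 ((0.41083893179893494, 0.22484417259693146), (0.06262768805027008, 0.15934330224990845), 45.62784957885742)
top door 65 ((0.5638629198074341, 0.17699895799160004), (0.08249757438898087, 0.02271958440542221), 33.675662994384766)
bar 371 ((0.42791303992271423, 0.258736252784729), (0.07078646123409271, 0.13659989833831787), 78.02265167236328)
door_handle [(array([176., 261.]), 0.69, array([0.439, 0.288, 0.098]))]
carton []
bay []
side door 320 ((0.42869502305984497, 0.2471671849489212), (0.04179305583238602, 0.3719102144241333), 77.7844467163086)
bar 208 ((0.4401096701622009, 0.2586429715156555), (0.07211479544639587, 0.12107441574335098), 78.14312744140625)
door_handle [(array([304., 133.]), 0.62, array([0.444, 0.285, 0.098]))]
carton []
bay []
```

View pics/g7.png

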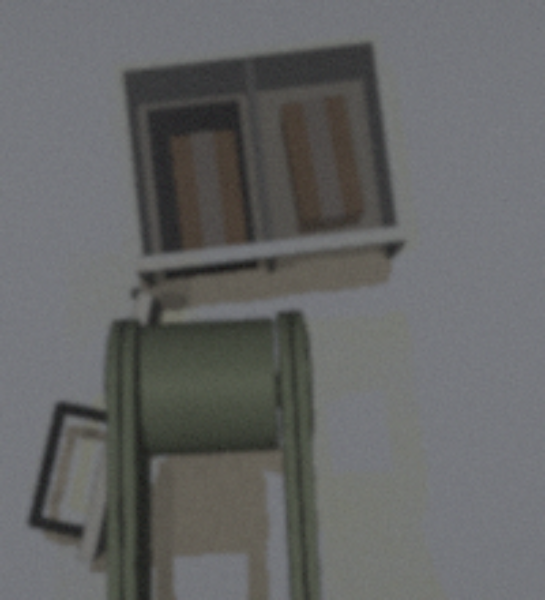

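The new carton is in the left bay at (207,190), straight and inside the front edge; the stored carton is untouched. The handle bar, at about (45,465), matches the pose where I left it. I'll go back to it.

Emit:
send_rows --deltas '[{"grip":-0.3,"linear":[0,0,0],"dr":[0,0,0.8]},{"grip":-0.3,"linear":[0,0,0],"dr":[0,0,0.8]},{"grip":-0.3,"linear":[0,0,0],"dr":[0,0,0.7]},{"grip":-0.3,"linear":[-0.39,-0.66,0],"dr":[0,0,0]},{"grip":-0.3,"linear":[-0.39,-0.66,0],"dr":[0,0,0]}]'

```text
time_s: 24.8
tcp_pos: [0.4791, 0.1675, 0.2109]
tool_rot: [0.995, -0.103, -0.002, 0.001]
contact_force: [0.6, 0.4, 0.3]
width: 0.349
grip_force: 0.0
```

Emit:
send_rows --deltas '[{"grip":-0.3,"linear":[-0.39,-0.66,0],"dr":[0,0,0]},{"grip":-0.3,"linear":[-0.39,-0.66,0],"dr":[0,0,0]},{"grip":-0.3,"linear":[-0.39,-0.66,0],"dr":[0,0,0]},{"grip":-0.3,"linear":[-0.39,-0.66,0],"dr":[0,0,0]},{"grip":-0.3,"linear":[0,0,0],"dr":[0,0,0]}]'

```text
time_s: 25.3
tcp_pos: [0.438, 0.2862, 0.2109]
tool_rot: [0.995, -0.099, -0.002, 0.001]
contact_force: [0.1, -0.6, 0.2]
width: 0.349
grip_force: 0.0
```

```bash
python3 -c "
from h import *
go([.441,.286,.07],pose(-11.8))
"
```

```text
tcp [0.438  0.2862 0.2109] turn [0.015 0.034 0.049] shift [ 0.075 -0.01   3.522] F [ 0.1 -0.6  0.2] w 0.349 t 25.3 q [0.41 0.12 1.69 0.   1.34 2.18]
```

Emit:
send_rows --deltas '[{"grip":-0.3,"linear":[0.07,0,0.6],"dr":[0,0,0]},{"grip":-0.3,"linear":[0,0,0.7],"dr":[0,0,0]},{"grip":-0.3,"linear":[0,0,0.7],"dr":[0,0,0]},{"grip":-0.3,"linear":[0,0,0.4],"dr":[0,0,0]},{"grip":-0.3,"linear":[0,0,0.3],"dr":[0,0,0]}]'

```text
time_s: 25.8
tcp_pos: [0.441, 0.2816, 0.1013]
tool_rot: [0.995, -0.102, -0.003, 0.002]
contact_force: [-0.0, -0.2, -0.3]
width: 0.351
grip_force: 0.0
```

Emit:
send_rows --deltas '[{"grip":-0.3,"linear":[0,0,0.3],"dr":[0,0,0]},{"grip":-0.3,"linear":[0,0,0.3],"dr":[0,0,0]},{"grip":-0.3,"linear":[0,0,0.22],"dr":[0,0,0]},{"grip":-0.5,"linear":[0,0,0],"dr":[0,0,0]},{"grip":-0.5,"linear":[0,0,0],"dr":[0,0,0]}]'

```text
time_s: 26.3
tcp_pos: [0.4418, 0.2827, 0.0704]
tool_rot: [0.995, -0.101, -0.002, 0.001]
contact_force: [-0.2, 0.4, -0.0]
width: 0.249
grip_force: 0.0
```

Emit:
send_rows --deltas '[{"grip":-0.5,"linear":[-0.1,0.31,0],"dr":[0,0,-0.5]},{"grip":-0.5,"linear":[-0.1,0.31,0],"dr":[0,0,-0.5]},{"grip":-0.5,"linear":[-0.1,0.31,0],"dr":[0,0,-0.5]},{"grip":-0.5,"linear":[-0.1,0.31,0],"dr":[0,0,-0.5]},{"grip":-0.5,"linear":[-0.1,0.31,0],"dr":[0,0,-0.5]}]'

```text
time_s: 26.8
tcp_pos: [0.4186, 0.2224, 0.0716]
tool_rot: [0.997, 0.074, -0.001, 0.001]
contact_force: [0.1, 0.2, 0.1]
width: 0.245
grip_force: 0.4
```

```bash
cat >> h.py <<'E'
def hp(t):
    r=Ro.from_euler('z',6.75-t,degrees=True).apply([-.05,-.18,0]); go([*(cab(-.11,.13)+r[:2]),.07],pose(96.75-t))
E
python3 -c "
from h import *
hp(88)
"
```

```text
tcp [0.4186 0.2224 0.0716] turn [ 0.006  0.014 -0.028] shift [ 0.05  -0.025  0.04 ] F [0.1 0.2 0.1] w 0.245 t 26.8 q [ 0.31  0.2   1.92 -0.    1.02  1.73]
```

Emit:
send_rows --deltas '[{"grip":-0.5,"linear":[-0.065,0.315,0],"dr":[0,0,-0.5]},{"grip":-0.5,"linear":[-0.065,0.315,0],"dr":[0,0,-0.5]},{"grip":-0.5,"linear":[-0.075,0.317,0],"dr":[0,0,-0.5]},{"grip":-0.5,"linear":[-0.075,0.317,0],"dr":[0,0,-0.5]},{"grip":-0.5,"linear":[-0.075,0.317,0],"dr":[0,0,-0.5]}]'

```text
time_s: 27.3
tcp_pos: [0.4223, 0.1577, 0.0714]
tool_rot: [0.969, 0.246, -0.002, 0.0]
contact_force: [-1.3, 0.9, -0.4]
width: 0.247
grip_force: 0.4
```

Emit:
send_rows --deltas '[{"grip":-0.5,"linear":[-0.075,0.317,0],"dr":[0,0,-0.5]},{"grip":-0.5,"linear":[-0.075,0.317,0],"dr":[0,0,-0.5]},{"grip":-0.5,"linear":[-0.075,0.317,0],"dr":[0,0,-0.5]},{"grip":-0.5,"linear":[-0.075,0.317,0],"dr":[0,0,-0.5]},{"grip":-0.5,"linear":[-0.075,0.317,0],"dr":[0,0,-0.5]}]'

```text
time_s: 27.8
tcp_pos: [0.4477, 0.0979, 0.0714]
tool_rot: [0.912, 0.411, -0.002, 0.0]
contact_force: [-1.1, 1.4, 0.1]
width: 0.251
grip_force: 0.5
```

```bash
python3 -c "
from h import *
hp(48)
"
```

```text
tcp [0.4477 0.0979 0.0714] turn [-0.011  0.029 -0.03 ] shift [0.06  0.015 0.035] F [-1.1  1.4  0.1] w 0.251 t 27.8 q [ 0.03  0.17  1.96 -0.    1.02  0.75]
```

12 more rows closes it to about 0; I stop near 4° first.

Emit:
send_rows --deltas '[{"grip":-0.5,"linear":[-0.065,0.317,0],"dr":[0,0,-0.5]},{"grip":-0.5,"linear":[-0.065,0.317,0],"dr":[0,0,-0.5]},{"grip":-0.5,"linear":[-0.065,0.317,0],"dr":[0,0,-0.5]},{"grip":-0.5,"linear":[-0.065,0.317,0],"dr":[0,0,-0.5]},{"grip":-0.5,"linear":[-0.065,0.317,0],"dr":[0,0,-0.5]}]'

```text
time_s: 28.3
tcp_pos: [0.4928, 0.052, 0.0711]
tool_rot: [0.827, 0.563, -0.003, -0.0]
contact_force: [-1.4, 0.2, -0.4]
width: 0.253
grip_force: 0.6
```

Emit:
send_rows --deltas '[{"grip":-0.5,"linear":[-0.075,0.317,0],"dr":[0,0,-0.5]},{"grip":-0.5,"linear":[-0.075,0.317,0],"dr":[0,0,-0.5]},{"grip":-0.5,"linear":[-0.075,0.317,0],"dr":[0,0,-0.5]},{"grip":-0.5,"linear":[-0.075,0.317,0],"dr":[0,0,-0.5]},{"grip":-0.5,"linear":[-0.075,0.317,0],"dr":[0,0,-0.5]}]'

```text
time_s: 28.8
tcp_pos: [0.5509, 0.0225, 0.071]
tool_rot: [0.716, 0.698, -0.003, -0.001]
contact_force: [-0.8, -1.5, 0.5]
width: 0.25
grip_force: 0.6
```

Emit:
send_rows --deltas '[{"grip":-0.5,"linear":[-0.075,0.317,0],"dr":[0,0,-0.5]},{"grip":-0.5,"linear":[0,0,0],"dr":[0,0,0]},{"grip":-0.5,"linear":[0,0,0],"dr":[0,0,0]}]'

```text
time_s: 29.1
tcp_pos: [0.5633, 0.0198, 0.0708]
tool_rot: [0.693, 0.721, -0.002, -0.001]
contact_force: [-0.5, -0.6, 0.2]
width: 0.249
grip_force: 0.0
```

```bash
python3 -c "
from h import *
hp(0)
"
```

```text
tcp [0.5633 0.0198 0.0708] turn [-0.028  0.013 -0.562] shift [-0.11   0.344  0.02 ] F [-0.5 -0.6  0.2] w 0.249 t 29.1 q [-0.12  0.37  1.7  -0.    1.08 -0.15]
```

Emit:
send_rows --deltas '[{"grip":-0.5,"linear":[-0.08,0.15,0],"dr":[0,0,-0.28]},{"grip":-0.5,"linear":[-0.03,0.15,0],"dr":[0,0,-0.28]},{"grip":-0.5,"linear":[0,0.1,0],"dr":[0,0,0]},{"grip":-0.5,"linear":[0,0,0],"dr":[0,0,0]}]'

```text
time_s: 29.5
tcp_pos: [0.5793, 0.0169, 0.0705]
tool_rot: [0.664, 0.748, -0.002, -0.001]
contact_force: [0.1, -0.4, -0.0]
width: 0.248
grip_force: 0.0
```

Emit:
send_rows --deltas '[{"grip":-0.5,"linear":[0,0.06,0],"dr":[0,0,0]},{"grip":-0.5,"linear":[0,0,0],"dr":[0,0,0]}]'

```text
time_s: 29.7
tcp_pos: [0.5816, 0.017, 0.0703]
tool_rot: [0.664, 0.748, -0.002, -0.001]
contact_force: [0.5, -0.6, -0.5]
width: 0.249
grip_force: 0.1
```

Emit:
send_rows --deltas '[{"grip":-0.5,"linear":[0,0.06,0],"dr":[0,0,0]},{"grip":-0.5,"linear":[0,0,0],"dr":[0,0,0]}]'

```text
time_s: 29.9
tcp_pos: [0.583, 0.0171, 0.07]
tool_rot: [0.664, 0.748, -0.003, -0.002]
contact_force: [-3.9, -0.4, 2.5]
width: 0.253
grip_force: 2.0
```

```bash
python3 -c "
from h import *
hp(0)
"
```

```text
tcp [0.583  0.0171 0.07  ] turn [-0.053  0.01   0.009] shift [ 0.015 -0.137  0.001] F [-3.9 -0.4  2.5] w 0.253 t 29.9 q [-0.12  0.41  1.65 -0.    1.1  -0.23]
```

Emit:
send_rows --deltas '[{"grip":-0.5,"linear":[0,0.06,0],"dr":[0,0,0]},{"grip":-0.5,"linear":[0,0.02,0],"dr":[0,0,0]},{"grip":-0.5,"linear":[0,0,0],"dr":[0,0,0]}]'

```text
time_s: 30.2
tcp_pos: [0.583, 0.0171, 0.0699]
tool_rot: [0.664, 0.748, -0.006, -0.004]
contact_force: [-13.3, -1.6, 10.2]
width: 0.247
grip_force: 6.4
```

Emit:
send_rows --deltas '[{"grip":-0.5,"linear":[0,0.05,0],"dr":[0,0,0]},{"grip":-0.5,"linear":[0,0,0],"dr":[0,0,0]}]'

```text
time_s: 30.4
tcp_pos: [0.5829, 0.0171, 0.0697]
tool_rot: [0.663, 0.748, -0.008, -0.006]
contact_force: [-17.5, -3.6, 13.7]
width: 0.251
grip_force: 9.1
```

```bash
python3 -c "
from h import *
hp(0)
"
```

```text
tcp [0.5829 0.0171 0.0697] turn [-0.142  0.008  0.014] shift [ 0.014 -0.135 -0.007] F [-17.5  -3.6  13.7] w 0.251 t 30.4 q [-0.12  0.41  1.64 -0.01  1.11 -0.23]
```

The door is hard against its stop: the force rises with no further motion. I'll relax, open the fingers and lift straight out.

Emit:
send_rows --deltas '[{"grip":-0.5,"linear":[0,-0.1,0],"dr":[0,0,0]},{"grip":-0.4,"linear":[0,-0.1,0],"dr":[0,0,0]},{"grip":-0.3,"linear":[0,-0.1,0],"dr":[0,0,0]},{"grip":-0.3,"linear":[0,0,0],"dr":[0,0,0]},{"grip":-0.3,"linear":[0,0,0],"dr":[0,0,0]}]'

```text
time_s: 30.9
tcp_pos: [0.5777, 0.0163, 0.0704]
tool_rot: [0.664, 0.748, -0.002, -0.001]
contact_force: [-0.3, -0.3, 0.0]
width: 0.354
grip_force: 0.0
```

```bash
python3 -c "
from h import *
hp(0)
"
```

```text
tcp [0.5777 0.0163 0.0704] turn [-0.027  0.013  0.009] shift [ 0.019 -0.004  0.011] F [-0.3 -0.3  0. ] w 0.354 t 30.9 q [-0.12  0.39  1.66 -0.    1.09 -0.24]
```

Emit:
send_rows --deltas '[{"grip":-0.3,"linear":[0,0,-0.3],"dr":[0,0,0]},{"grip":-0.3,"linear":[0,0,-0.6],"dr":[0,0,0]},{"grip":-0.3,"linear":[0,0,-0.8],"dr":[0,0,0]},{"grip":-0.3,"linear":[0,0,-0.9],"dr":[0,0,0]},{"grip":-0.3,"linear":[0,0,-0.9],"dr":[0,0,0]}]'

```text
time_s: 31.4
tcp_pos: [0.5781, 0.0167, 0.2125]
tool_rot: [0.664, 0.748, -0.002, -0.001]
contact_force: [0.1, 0.3, 0.1]
width: 0.346
grip_force: 0.0
```

Emit:
send_rows --deltas '[{"grip":-0.3,"linear":[-0.8,-0.3,0],"dr":[0,0,0]},{"grip":-0.3,"linear":[-0.8,-0.3,0],"dr":[0,0,0]},{"grip":-0.3,"linear":[-0.8,-0.3,0],"dr":[0,0,0]},{"grip":-0.3,"linear":[-0.8,-0.3,0],"dr":[0,0,0]},{"grip":-0.3,"linear":[-0.8,-0.3,0],"dr":[0,0,0]}]'

```text
time_s: 31.9
tcp_pos: [0.5375, -0.1507, 0.2122]
tool_rot: [0.664, 0.748, -0.002, 0.0]
contact_force: [-0.1, -1.2, -0.3]
width: 0.347
grip_force: 0.0
```

Emit:
send_rows --deltas '[{"grip":-0.3,"linear":[-0.8,-0.3,0],"dr":[0,0,0]},{"grip":-0.3,"linear":[-0.8,-0.3,0],"dr":[0,0,0]},{"grip":-0.3,"linear":[-0.8,-0.3,0],"dr":[0,0,0]},{"grip":-0.3,"linear":[-0.8,-0.3,0],"dr":[0,0,0]},{"grip":-0.3,"linear":[0,0,0],"dr":[0,0,0]}]'

```text
time_s: 32.4
tcp_pos: [0.5043, -0.2865, 0.2126]
tool_rot: [0.666, 0.746, -0.003, 0.001]
contact_force: [-0.3, 0.6, -0.1]
width: 0.349
grip_force: 0.0
```

```bash
python3 -c "
from h import *
for c in('top','side'):
    d=snap(c); P=cloud(d);x,y,z=P[...,0],P[...,1],P[...,2]
    box=(x>.45)&(x<.9)&(y>-.2)&(y<.4)
    for n,lo,hi in(('walls',.1205,.13),('door',.112,.1195),('bar',.096,.108)):
        m=box&(z>lo)&(z<hi)&((x<.68)|(n=='walls'))
        X,Y=fit(6.7,d,m); print(n,m.sum(),np.round(np.percentile(X,[0.5,2,50,98,99.5]),4),np.round(np.percentile(Y,[.5,2,50,98,99.5]),4))
    cv2.imwrite('pics/f_%s.png'%c,d['image'][...,::-1])
    a=d['image'][90:250,190:350] if c=='top' else d['image'][150:310,200:360]
    a=cv2.resize(a,(400,400),interpolation=cv2.INTER_CUBIC); o=a if c=='top' else np.hstack([o,a])
cv2.imwrite('pics/f.png',cv2.convertScaleAbs(o,alpha=1.6)[...,::-1])
"
```

```text
walls 7472 [0.6339 0.6428 0.741  0.8418 0.8451] [-0.1309 -0.1268 -0.0015  0.1225  0.1265]
door 485 [0.6251 0.6259 0.6334 0.6413 0.6522] [-0.1289 -0.1257 -0.0007  0.1224  0.1251]
bar 408 [0.5701 0.5706 0.5819 0.6265 0.6266] [-0.1193 -0.1126 -0.0468  0.1063  0.1225]
walls 6293 [0.6454 0.6492 0.7556 0.8465 0.849 ] [-0.13   -0.1265 -0.0073  0.1234  0.1275]
door 240 [0.6289 0.6294 0.6349 0.6593 0.6799] [-0.1282 -0.1246 -0.0077  0.1209  0.1242]
bar 230 [0.575  0.5754 0.5846 0.6469 0.6642] [-0.1313 -0.1307 -0.0567  0.0075  0.0093]
```

View pics/f.png

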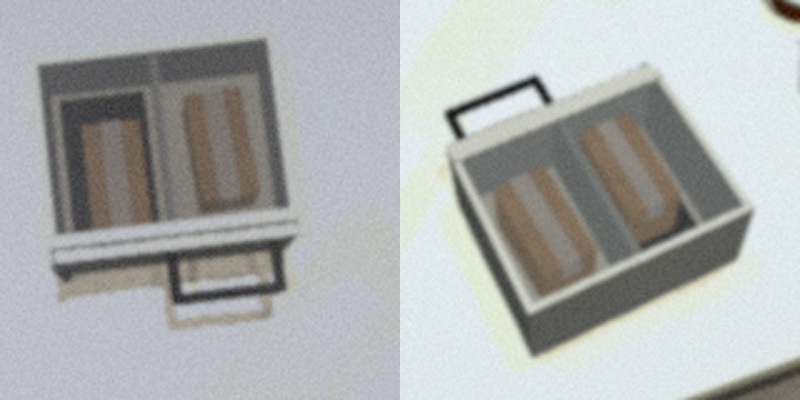

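Both views show the door shut flush, with the bar about 4 mm further in than at the start. The carton stands straight in the left bay at (117,170) and the stored one sits in its own bay at (220,150). I'm handing the job in.

```bash
python3 -c "
from rig import *
print(sign_off())"
```

```text
the job is handed in; nothing more can be done
None
```

I opened the door wide by its handle, put the carton upright, straight and fully inside the empty left bay, shut the door against its stop, and handed the job in at about 32 s. On the way, the gripper's side briefly pressed the open door at about 18 N. I moved nothing else on purpose; the final picture shows the stored carton in place, but I did not recheck the tubs and spatula at the end.

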